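# Undo a spindle cap whose thread hand is unknown

## Robot

A 6-joint arm with a two-finger parallel gripper is mounted at the origin on a cart in front of the work surface, level with it; the furniture and walls round the work are solid. World frame = base frame: x ahead of the robot, y to its left, z up, the work surface at z = 0. Lengths are in m, angles in rad, forces in N, time in s.
With the tool pointing down it reaches from about 0.425 to 0.95 m from the base axis. Payload 3.5 kg.
Tool frame: the origin (TCP) lies between the finger pads; the fingertips stand 17 mm ahead of it and the grasp point (between the pads) lies 2 mm behind it; z points along the fingers, y is the direction in which the jaws open and shut (so a half turn about z gives the same grasp; the last joint's range is limited). The gripper opens to 85 mm and grips with 20 to 120 N. Pads are 22 mm wide; open, the fingers measure 114 mm over their backs; the gripper's body (76 mm by 85 mm) begins 54 mm behind the grasp point. The pads swing forward as they close: fully open they stand 13 mm farther back than shut.
Start: joints at [1.113, 0.286, 1.577, -0, 1.279, -0.15], TCP at [0.204, 0.643, 0.248] pointing down, gripper open.
Joint ranges: [-2.77, 2.77], [-0.9, 2.22], [0.21, 2.48], [-1.53, 4.67], [0.24, 2.81], [-2.84, 2.84]. Speed limits (rad/s): [2.79, 2.79, 3.14, 3.14, 3.14, 3.14].

## Interface

Orientations are given as a unit quaternion [x, y, z, w].
In Python, from plant import ctrl gives the robot as it stands.
- The arm moves only by the tool carry_out, never from a script. Its argument "commands" is a list of rows, each an object with "delta_pos": the shift along the tool's x, y, z in m, a list of three; "delta_rot": the turn, a rotation vector about the tool's x, y, z in rad, a list of three; "claw": the opening in per cent of the stroke, from 0 (shut) to 100 (fully open). A call has 1 to 8 rows; each row is the pose to reach, as a shift and turn from the pose measured when the call began, along the tool's axes at that moment; what a row does not reach only later rows make up. A row lasts 1/12 s, in which the tool goes at most 41.7 mm and 7.16 degrees, less where a joint would pass 70% of its speed; a pose out of reach is approached as far as the arm can. A call with a gripper value outside its range is refused whole. The fingers move at their own pace and stop on an object; "force" is the grip in N (left out, the last holds). Time passes only in rows, so rows that repeat a pose let the fingers close. It gives the time, the measured TCP pose, the force and the opening at its end, in the units of the state.
- ctrl.get_state(): the state, without advancing time (a new reading comes with each control period).
- ctrl.read_camera(name): name is "scene" or "top"; returns (picture, depth): 480x640x3 uint8, red, green, blue; 480x640 float32, m along the optical axis (not along the pixel's ray), 0 where there is no reading.
- ctrl.camera_info(name): a dict with "fx", "fy", "cx", "cy" (pixels), "rvec" (rotation vector, rad) and "tvec" (3), from world to camera coordinates, as OpenCV has them. Camera axes: x right, y down, z forward; pixel columns grow to the right and rows downward; lengths in m; the calibration is good to about 2 mm. A picture is of the moment at which its call begins. camera_info takes no time and is no camera call.
- ctrl.sign_off(): hands the job in, once; it reports no verdict.
The state is a dict: "time": time; "qpos": joint angles; "dq": joint speeds; "joint_efforts": joint torques, N m; "eef_pos": TCP position; "tcp_rot": TCP orientation; "contact_force": force on the tool from outside, world axes, zero at the start; "wrist_torque": the same for the moment, N m; "opening": opening from 0.0 (shut) to 1.0 (fully open).
Only numpy, scipy, OpenCV 4.12 (cv2) and the standard library are available. Lean on these libraries where they do the work, as an engineer would, in place of code of your own. Each camera call takes 0.05 s, during which the arm holds its last target.

## Task

Take the black locking cap with the orange wing grip off the food processor's motor base so that the blade can be fitted. Nobody remembers which way it unscrews: try it gently one way and, if it will not turn, the other way, without wrenching it, until it has turned as far as it goes, then lift it straight off the post. Finish while still holding the cap in the gripper, upright and still, about 10 cm above the place where it sat; leave everything else on the worktop alone.

Things in the scene. Friction and masses are not known exactly. Their poses are not given: they have to be found in the camera images.
- cap_grip (a point): centre of the orange wing grip of the cap: an upright bar 46 mm long (along this frame's x), 18 mm thick (along y), 30 mm high (z up), to be pinched across its 18 mm. It stands on the cap's flat black top, a 60 mm disc 15 mm below this point. The cap is loose, weighs 63 to 126 g and turns easily about the upright axis through this point.
- cap: the black cap that carries the wing; origin on its axis at the lower rim of its skirt, 30 mm below the disc's top and 45 mm below the wing's centre; axes as the wing's. Locked at the start: hidden lugs hold it down with 2 mm play; it must be turned before it lifts.
- motor_base: white round motor base of a food processor, fixed to the worktop, 164 mm across, 70 mm high; origin at the centre of its underside, z up; dial and two keys on its front, which faces its -x. At the start the wing lies along this frame's x axis, give or take 2 degrees, its centre 117 mm above this origin.
- post_top (a point): top of the fixed steel quick-thread post inside the cap, on the base's axis, 96 mm above the worktop. Turned one way (hidden, changes each run) it meets a hard stop after 10 to 15 degrees (over 0.3 N m: try the other way); the other way it turns freely to an end stop about 60 degrees from the start. From 45 degrees on it is undone; 20 mm of lift clears the post.
- mug_black: black mug, 80 wide, 95 high (mm); origin at its underside; stands loose at the side, to be left alone
- wood_cup: pale wooden cup, 52 wide, 53 high (mm); origin at its underside; stands loose at the side, to be left alone
- salt_box: bamboo box with a lid, 91x110x83 (mm); origin at its underside; stands loose at the side, to be left alone
- timer: small white kitchen timer with a teal dial, 51x57x56 (mm); origin at its underside; stands loose at the side, to be left alone
- shaker1: steel seasoning shaker, 47 wide, 82 high (mm); origin at its underside; stands loose at the side, to be left alone
- tumbler3: clear glass tumbler, 62 wide, 82 high (mm); origin at its underside; stands loose at the side, to be left alone
- soy_bottle: tall dark sauce bottle, 74 wide, 233 high (mm); origin at its underside; stands loose at the side, to be left alone
Mind the look-alikes: they are no part of the job. Leave any pink look-alike of the cap alone.

How it is judged:
By the outcome, as a careful person would: the job done as asked, in the order asked, and still so for the second after the job is handed in, while the arm keeps its last pose, push and grip.
It also fails if it takes over 45 s, if anything falls off the work surface, if the arm or the gripper's body presses on something with over 40 N, if the wrist force passes 120 N, or if a joint passes its speed limit or range.

## Working session

There is one attempt and no reset: what is moved stays moved. The work goes in short steps, Python scripts to look and compute and a tool call to move; the robot and the scene stay as the last step left them, time stands still between calls to the robot, and variables do not carry over. Pictures are saved under pics/ and viewed, and the job is handed in when it is done.

Besides the shell and the picture viewer there is one more tool, called after "Emit:" by a JSON object that holds its "method" and its "body", one argument or row to a line. carry_out: Moves the arm, as the interface text tells. Its arguments: {"type":"object","properties":{"commands":{"type":"array"},"force":{"type":"number"}},"required":["commands"]}

```bash
mkdir -p pics; python3 - <<'E'
from plant import ctrl
import cv2,numpy as np
s=ctrl.get_state();print({k:np.round(v,3) for k,v in s.items()})
for n in ("scene","top"):
    im,d=ctrl.read_camera(n);np.savez(f"{n}0.npz",im=im,d=d)
    cv2.imwrite(f"pics/{n}0.png",im[:,:,::-1]);c=ctrl.camera_info(n);print(n,c)
E
```

```text
{'time': np.float64(0.0), 'qpos': array([ 1.113,  0.287,  1.578, -0.   ,  1.279, -0.15 ]), 'dq': array([0.001, 0.   , 0.   , 0.001, 0.002, 0.   ]), 'joint_efforts': array([ 0.0000e+00, -4.0596e+01, -2.9264e+01, -0.0000e+00,  6.0000e-03,
       -0.0000e+00]), 'eef_pos': array([0.204, 0.643, 0.247]), 'tcp_rot': array([ 0.153,  0.988, -0.001, -0.   ]), 'contact_force': array([ 0.985, -0.242, -0.545]), 'wrist_torque': array([ 0.035,  0.018, -0.035]), 'opening': np.float64(0.998)}
scene {'fx': 537.0336659073292, 'fy': 537.0336659073292, 'cx': 320.1652662571304, 'cy': 243.72418556276835, 'rvec': array([ 2.07108293, -0.74294329,  0.40221813]), 'tvec': array([-0.4485147 ,  0.30100683,  0.84941071])}
top {'fx': 592.9638495583768, 'fy': 592.9638495583768, 'cx': 322.389056193014, 'cy': 241.9117424582011, 'rvec': array([ 2.2034248 , -2.15778662,  0.03797858]), 'tvec': array([0.0096984 , 0.58745455, 1.46352371])}
```

View pics/scene0.png

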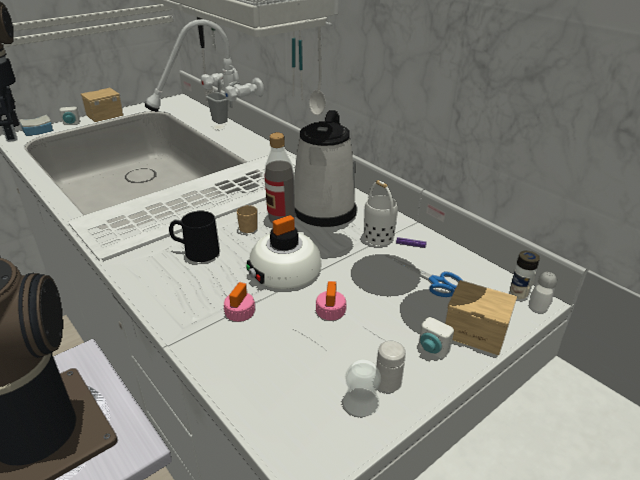

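View pics/top0.png

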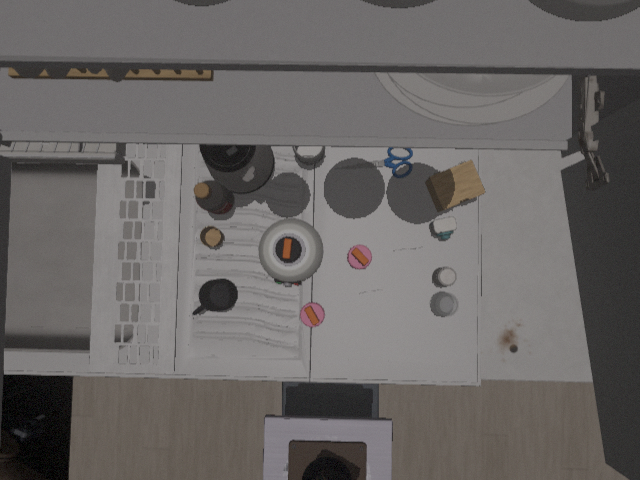

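The top view shows three orange wings: (288,249) on the black cap on the white base, plus (360,257) and (312,315) on pink caps standing on the worktop. The description fits (288,249), which is (284,227) in the scene view, because it is black and sits on the motor base. I'll measure it and confirm with a crop.

```bash
cat > h.py <<'E'
import cv2,numpy as np
from plant import ctrl
def ray(n,u,v):
    c=ctrl.camera_info(n);R=cv2.Rodrigues(c['rvec'])[0];C=-R.T@c['tvec']
    d=R.T@np.array([(u-c['cx'])/c['fx'],(v-c['cy'])/c['fy'],1.]);return C,d
def onz(n,u,v,z):
    C,d=ray(n,u,v);return C+d*(z-C[2])/d[2]
def cloud(n,d,m):
    c=ctrl.camera_info(n);R=cv2.Rodrigues(c['rvec'])[0]
    v,u=np.nonzero(m&(d>0));z=d[v,u]
    p=np.stack([(u-c['cx'])/c['fx']*z,(v-c['cy'])/c['fy']*z,z],1);return (p-c['tvec'])@R
def orange(im):
    h=cv2.cvtColor(im,cv2.COLOR_RGB2HSV);return cv2.inRange(h,(5,170,90),(18,255,255))
E
python3 - <<'E'
from h import *
for n,(u0,v0) in dict(scene=(284,227),top=(288,249)).items():
    f=np.load(f"{n}0.npz");im,d=f['im'],f['d']
    k,l,st,ce=cv2.connectedComponentsWithStats(orange(im))
    for i in range(1,k):
        if st[i,4]>30: print(n,st[i],ce[i].round(1), onz(n,*ce[i],0.132).round(4))
    i=min(range(1,k),key=lambda i:np.hypot(*(ce[i]-(u0,v0))))
    P=cloud(n,d,l==i);print('z pct',np.percentile(P[:,2],[2,25,50,75,98]).round(4))
    T=P[P[:,2]>np.percentile(P[:,2],98)-.006];print('top pts',len(T),T.mean(0).round(4),T.min(0).round(4),T.max(0).round(4))
    r=cv2.minAreaRect(T[:,:2].astype(np.float32)*1000);print(r);b=cv2.boxPoints(r);print(b.round(1))
    if n=='top':
        cn=cv2.findContours((l==i).astype(np.uint8),0,1)[0][0][:,0]
        W=np.array([onz(n,*p,.132)[:2] for p in cn],np.float32)*1000;print('ray rect',cv2.minAreaRect(W),cv2.boxPoints(cv2.minAreaRect(W)).round(1))
    cv2.imwrite(f"pics/{n}_crop.png",cv2.resize(im[v0-60:v0+60,u0-70:u0+70,::-1],None,fx=5,fy=5,interpolation=cv2.INTER_CUBIC))
    # white base rim at z=.07
    if n=='top':
        P=cloud(n,d,np.ones(d.shape,bool))
        q=P[(abs(P[:,2]-.068)<.006)&(np.hypot(P[:,0]-.56,P[:,1]-.09)<.15)]
        if len(q):print('base',len(q),cv2.minEnclosingCircle((q[:,:2]*1000).astype(np.float32)))
        hi=P[(P[:,2]>.2)&(P[:,2]<2)&(abs(P[:,1]-.09)<.3)]
        print('overhang',hi.min(0),hi.max(0));
        for x in np.arange(.5,1.1,.05):
            s=hi[abs(hi[:,0]-x)<.025];print(round(x,2),len(s), s[:,2].min().round(3) if len(s) else '',s[:,2].max().round(3) if len(s) else '')
E
```

```text
scene [273 215  22  20 311] [283.2 224.6] [0.55   0.0822 0.132 ]
scene [230 283  16  24 269] [237.4 294.5] [ 0.3538 -0.0497  0.132 ]
scene [326 282  10  24 202] [330.5 293.5] [ 0.4807 -0.1498  0.132 ]
z pct [0.1042 0.1127 0.1221 0.1295 0.1323]
top pts 116 [0.5624 0.0997 0.13  ] [0.5415 0.0893 0.1266] [0.5871 0.113  0.1335]
((564.40087890625, 101.44256591796875), (23.02716827392578, 44.55263900756836), 84.10517883300781)
[[541.1  92.3]
 [585.4  87.7]
 [587.7 110.6]
 [543.4 115.2]]
z pct [0.1324 0.1324 0.1324 0.1324 0.1324]
top pts 1 [0.5602 0.0981 0.1324] [0.5602 0.0981 0.1324] [0.5602 0.0981 0.1324]
((560.1975708007812, 98.07125854492188), (0.0, 0.0), 0.0)
[[560.2  98.1]
 [560.2  98.1]
 [560.2  98.1]
 [560.2  98.1]]
ray rect ((560.2164916992188, 98.107177734375), (0.0, 0.0), 0.0) [[560.2  98.1]
 [560.2  98.1]
 [560.2  98.1]
 [560.2  98.1]]
base 1427 ((536.0095825195312, 56.75779342651367), 119.02333068847656)
overhang [ 0.07048234 -0.20999688  0.20005587] [0.7867093  0.38995719 1.02699993]
0.5 0  
0.55 0  
0.6 0  
0.65 1089 0.202 0.734
0.7 50234 0.201 1.014
0.75 25637 0.2 1.027
0.8 139 0.204 0.252
0.85 0  
0.9 0  
0.95 0  
1.0 0  
1.05 0  
1.1 0
```

```bash
python3 -c "
import cv2,numpy as np
cv2.imwrite('pics/both_crop.png',np.hstack([cv2.resize(cv2.imread(f'pics/{n}_crop.png'),(390,334)) for n in('scene','top')]))"
```

```text
(no output)
```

View pics/both_crop.png

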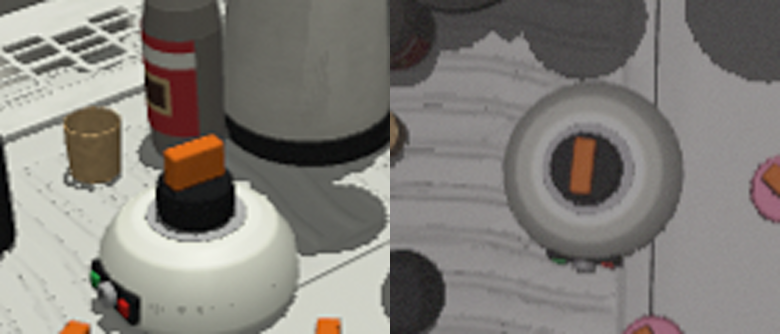

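The crop confirms it: black cap, orange wing, on the white base with the dial and keys. I'll refine the top-view mask.

```bash
python3 - <<'E'
from h import *
f=np.load("top0.npz");im,d=f['im'],f['d']
h=cv2.cvtColor(im,cv2.COLOR_RGB2HSV);print(h[249,288])
m=cv2.inRange(h,(4,120,50),(20,255,255))
k,l,st,ce=cv2.connectedComponentsWithStats(m);i=min(range(1,k),key=lambda i:np.hypot(*(ce[i]-(288,249)))+(st[i,4]<50)*999)
print(st[i],ce[i]);P=cloud("top",d,l==i);P=P[P[:,2]>.125];print(len(P),P.mean(0),np.median(P[:,2]))
v,u=np.nonzero(l==i);W=np.array([onz("top",a,b,.132)[:2] for a,b in zip(u,v)])
print('ray mean',W.mean(0));
for Q in(W,P[:,:2]):
    r=cv2.minAreaRect((Q*1000).astype(np.float32));c=np.cov(Q.T);w,V=np.linalg.eigh(c);a=V[:,1]*np.sign(V[0,1]);print(r,'angle deg',np.degrees(np.arctan2(a[1],a[0])),np.sqrt(12*w))
# black disc
m=(h[:,:,2]<70)&(np.hypot(*np.meshgrid(np.arange(640)-288,np.arange(480)-249))<20)
P=cloud("top",d,m);q=P[abs(P[:,2]-.102)<.006];print('disc',len(q),np.median(q[:,2]),cv2.minEnclosingCircle((q[:,:2]*1000).astype(np.float32)))
# surroundings heights within .25
P=cloud("top",d,np.ones(d.shape,bool))
for x in np.arange(.35,.8,.03):
    print(f"{x:.2f}",[int(1000*(P[(abs(P[:,0]-x)<.015)&(abs(P[:,1]-y)<.02)][:,2].max(initial=0))) for y in np.arange(.34,-.2,-.04)])
E
```

```text
[ 11 161 144]
[282 238  10  21 155] [286.67741935 248.10322581]
147 [0.56547679 0.10127331 0.13139667] 0.1311378031128662
ray mean [0.56453552 0.10126896]
((564.3382568359375, 101.44156646728516), (17.766490936279297, 46.34716033935547), 84.28499603271484) angle deg -4.543864768070475 [0.01776307 0.04645768]
((565.5224609375, 101.49483489990234), (17.80512809753418, 44.46357345581055), 84.41896057128906) angle deg -5.6305964913616 [0.01791851 0.04398284]
disc 301 0.10170582915954149 ((564.8018188476562, 101.45763397216797), 29.679533004760742)
0.35 [6, 5, 9, 6, 8, 3, 6, 8, 8, 6, 9, 6, 6, 8]
0.38 [5, 5, 6, 4, 5, 6, 6, 66, 64, 9, 8, 6, 11, 7]
0.41 [83, 99, 98, 5, 8, 6, 7, 69, 70, 7, 9, 7, 6, 9]
0.44 [8, 106, 96, 100, 2, 5, 6, 63, 36, 7, 9, 11, 8, 8]
0.47 [6, 97, 100, 100, 5, 29, 40, 31, 7, 8, 7, 7, 9, 6]
0.50 [5, 94, 100, 7, 23, 69, 74, 67, 17, 10, 7, 9, 8, 9]
0.53 [6, 5, 8, 7, 60, 104, 137, 76, 55, 6, 65, 64, 8, 9]
0.56 [7, 57, 5, 5, 71, 108, 138, 108, 65, 28, 69, 64, 8, 8]
0.59 [56, 54, 54, 6, 64, 107, 137, 104, 69, 7, 38, 36, 9, 7]
0.62 [49, 57, 57, 6, 45, 75, 77, 75, 44, 6, 7, 7, 7, 7]
0.65 [8, 192, 187, 6, 7, 47, 55, 51, 7, 9, 7, 8, 9, 8]
0.68 [737, 1000, 1004, 1004, 1003, 1002, 1003, 1002, 1003, 1003, 1002, 1002, 1002, 1002]
0.71 [728, 1002, 1002, 1002, 1003, 1002, 1002, 1002, 1002, 1002, 1002, 1003, 1002, 1005]
0.74 [841, 1001, 1002, 1001, 1002, 1005, 1009, 1002, 1001, 1006, 1012, 1007, 1002, 1022]
0.77 [756, 756, 769, 758, 757, 742, 728, 728, 729, 728, 764, 763, 773, 768]
0.80 [7, 47, 0, 42, 208, 173, 106, 106, 106, 5, 12, 15, 17, 16]
```

```bash
cat >> h.py <<'E'
from scipy.spatial.transform import Rotation as Ro
def delta(p,yawdeg):
    s=ctrl.get_state();R0=Ro.from_quat(s['tcp_rot']);a=np.radians(yawdeg)
    x=np.array([np.cos(a),np.sin(a),0]);z=np.array([0,0,-1.]);Rt=Ro.from_matrix(np.stack([x,np.cross(z,x),z],1))
    print('pos',s['eef_pos'].round(4),'yaw',np.degrees(np.arctan2(*R0.as_matrix()[[1,0],0])).round(2),'q',s['qpos'].round(2),'F',s['contact_force'].round(1),'T',s['wrist_torque'].round(2),'open',round(float(s['opening']),3),'t',round(float(s['time']),2))
    print('dpos',R0.inv().apply(np.array(p)-s['eef_pos']).round(4),'drot',(R0.inv()*Rt).as_rotvec().round(4))
E
python3 - <<'E'
from h import *
delta((.565,.1013,.26),175)
E
```

```text
pos [0.2042 0.6428 0.247 ] yaw 162.36 q [ 1.11  0.29  1.58  0.    1.28 -0.15] F [-0.2  1.1 -0.2] T [0.02 0.04 0.  ] open 0.997 t 0.1
dpos [-0.5079 -0.4067 -0.0122] drot [-0.0021 -0.0006 -0.2206]
```

Emit:
{"method": "carry_out", "body": {
  "commands": [
    {"delta_pos": [-0.03, -0.025, -0.02], "delta_rot": [0, 0, -0.03], "claw": 80},
    {"delta_pos": [-0.06, -0.05, -0.03], "delta_rot": [0, 0, -0.06], "claw": 80},
    {"delta_pos": [-0.09, -0.075, -0.03], "delta_rot": [0, 0, -0.09], "claw": 80},
    {"delta_pos": [-0.12, -0.1, -0.03], "delta_rot": [0, 0, -0.12], "claw": 80},
    {"delta_pos": [-0.15, -0.125, -0.03], "delta_rot": [0, 0, -0.15], "claw": 80},
    {"delta_pos": [-0.18, -0.15, -0.03], "delta_rot": [0, 0, -0.18], "claw": 80},
    {"delta_pos": [-0.21, -0.17, -0.03], "delta_rot": [0, 0, -0.2], "claw": 80},
    {"delta_pos": [-0.24, -0.19, -0.03], "delta_rot": [0, 0, -0.22], "claw": 80}
  ]
}}

```text
time: 0.77
eef_pos: [0.3758, 0.3872, 0.277]
tcp_rot: [0.043, 0.999, -0.001, -0.001]
contact_force: [0.9, 0.8, -0.3]
opening: 0.799
```

```bash
python3 - <<'E'
from h import *
delta((.565,.1013,.26),175)
E
```

```text
pos [0.3758 0.3872 0.277 ] yaw 175.03 q [ 0.61 -0.03  1.88 -0.    1.3  -0.87] F [ 0.9  0.8 -0.3] T [ 0.11 -0.05 -0.04] open 0.799 t 0.77
dpos [-0.2133 -0.2684  0.0173] drot [-0.0024 -0.0013  0.0006]
```

Emit:
{"method": "carry_out", "body": {
  "commands": [
    {"delta_pos": [-0.026, -0.033, 0], "delta_rot": [0, 0, 0], "claw": 60},
    {"delta_pos": [-0.052, -0.066, 0], "delta_rot": [0, 0, 0], "claw": 60},
    {"delta_pos": [-0.078, -0.099, 0], "delta_rot": [0, 0, 0], "claw": 60},
    {"delta_pos": [-0.104, -0.132, 0], "delta_rot": [0, 0, 0], "claw": 60},
    {"delta_pos": [-0.13, -0.165, 0], "delta_rot": [0, 0, 0], "claw": 60},
    {"delta_pos": [-0.16, -0.2, 0.005], "delta_rot": [0, 0, 0], "claw": 60},
    {"delta_pos": [-0.19, -0.238, 0.01], "delta_rot": [0, 0, 0], "claw": 60},
    {"delta_pos": [-0.213, -0.268, 0.017], "delta_rot": [-0.002, -0.001, 0], "claw": 60}
  ]
}}

```text
time: 1.43
eef_pos: [0.5593, 0.1097, 0.2623]
tcp_rot: [0.043, 0.999, -0.0, 0.0]
contact_force: [0.9, 1.1, 0.5]
opening: 0.602
```

```bash
python3 - <<'E'
from h import *
delta((.565,.1013,.123),175)
im,d=ctrl.read_camera("scene");cv2.imwrite("pics/s1.png",im[:,:,::-1])
E
```

```text
pos [0.5593 0.1097 0.2623] yaw 175.02 q [ 0.02  0.04  1.83 -0.    1.27 -1.47] F [0.9 1.1 0.5] T [ 0.01 -0.02  0.01] open 0.602 t 1.43
dpos [-0.0064 -0.0079  0.1393] drot [-0.0001  0.0005  0.0004]
```

View pics/s1.png

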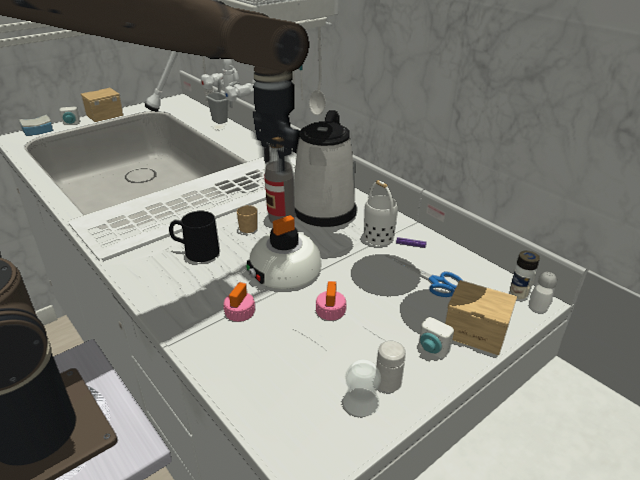

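The gripper (around 275,135) hangs above the cap, whose wing is at (284,227), and nothing has been disturbed. I'll take out the lag and descend.

Emit:
{"method": "carry_out", "body": {
  "commands": [
    {"delta_pos": [-0.006, -0.008, 0.01], "delta_rot": [0, 0, 0], "claw": 60},
    {"delta_pos": [-0.006, -0.008, 0.03], "delta_rot": [0, 0, 0], "claw": 60},
    {"delta_pos": [-0.006, -0.008, 0.05], "delta_rot": [0, 0, 0], "claw": 60},
    {"delta_pos": [-0.006, -0.008, 0.07], "delta_rot": [0, 0, 0], "claw": 60},
    {"delta_pos": [-0.006, -0.008, 0.085], "delta_rot": [0, 0, 0], "claw": 60},
    {"delta_pos": [-0.006, -0.008, 0.095], "delta_rot": [0, 0, 0], "claw": 60},
    {"delta_pos": [-0.006, -0.008, 0.1], "delta_rot": [0, 0, 0], "claw": 60},
    {"delta_pos": [-0.006, -0.008, 0.1], "delta_rot": [0, 0, 0], "claw": 60}
  ]
}}

```text
time: 2.15
eef_pos: [0.5664, 0.0948, 0.1589]
tcp_rot: [0.046, 0.999, -0.003, -0.001]
contact_force: [-0.5, 0.5, -0.2]
opening: 0.599
```

```bash
python3 - <<'E'
from h import *
delta((.565,.1013,.123),175)
im,d=ctrl.read_camera("scene");cv2.imwrite("pics/s2.png",cv2.resize(im[150:310,200:380,::-1],None,fx=3.5,fy=3.5))
E
```

```text
pos [0.5664 0.0948 0.1589] yaw 174.74 q [-0.01  0.16  1.9  -0.01  1.08 -1.49] F [-0.5  0.5 -0.2] T [-0.05  0.02  0.  ] open 0.599 t 2.15
dpos [0.0019 0.0066 0.0359] drot [-0.0053 -0.0016 -0.0045]
```

View pics/s2.png

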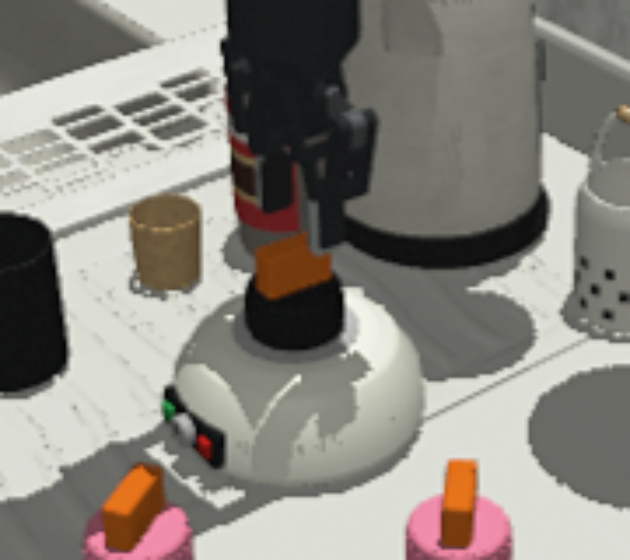

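The open fingers straddle the wing (crop 290,265), but the tool sits about 6 mm to one side. I'll correct that before going lower.

Emit:
{"method": "carry_out", "body": {
  "commands": [
    {"delta_pos": [0.002, 0.0065, 0.003], "delta_rot": [-0.005, -0.002, -0.0045], "claw": 60},
    {"delta_pos": [0.002, 0.0065, 0.003], "delta_rot": [-0.005, -0.002, -0.0045], "claw": 60},
    {"delta_pos": [0.002, 0.0065, 0.003], "delta_rot": [-0.005, -0.002, -0.0045], "claw": 60},
    {"delta_pos": [0.002, 0.0065, 0.003], "delta_rot": [-0.005, -0.002, -0.0045], "claw": 60}
  ]
}}

```text
time: 2.53
eef_pos: [0.5661, 0.1016, 0.1579]
tcp_rot: [0.043, 0.999, -0.0, 0.002]
contact_force: [0.2, -0.1, -0.2]
opening: 0.598
```

```bash
python3 - <<'E'
from h import *
delta((.565,.1013,.123),175)
E
```

```text
pos [0.5661 0.1016 0.1579] yaw 175.03 q [ 0.    0.16  1.9  -0.    1.08 -1.48] F [ 0.2 -0.1 -0.2] T [ 0.01  0.05 -0.03] open 0.598 t 2.53
dpos [ 0.0012 -0.0004  0.0349] drot [-0.0001  0.0039  0.0004]
```

Emit:
{"method": "carry_out", "body": {
  "commands": [
    {"delta_pos": [0.001, 0, 0.008], "delta_rot": [0, 0.003, 0], "claw": 60},
    {"delta_pos": [0.001, 0, 0.016], "delta_rot": [0, 0.003, 0], "claw": 60},
    {"delta_pos": [0.001, 0, 0.023], "delta_rot": [0, 0.003, 0], "claw": 60},
    {"delta_pos": [0.001, 0, 0.029], "delta_rot": [0, 0.003, 0], "claw": 60},
    {"delta_pos": [0.001, 0, 0.033], "delta_rot": [0, 0.003, 0], "claw": 60},
    {"delta_pos": [0.001, 0, 0.034], "delta_rot": [0, 0.003, 0], "claw": 60},
    {"delta_pos": [0.001, 0, 0.034], "delta_rot": [0, 0.003, 0], "claw": 60},
    {"delta_pos": [0.001, 0, 0.034], "delta_rot": [0, 0.003, 0], "claw": 60}
  ]
}}

```text
time: 3.2
eef_pos: [0.5654, 0.1017, 0.124]
tcp_rot: [0.043, 0.999, -0.0, 0.0]
contact_force: [0.4, 0.1, -0.1]
opening: 0.602
```

```bash
python3 - <<'E'
from h import *
delta((.565,.1013,.123),175)
E
```

```text
pos [0.5654 0.1017 0.124 ] yaw 175.02 q [ 0.    0.2   1.92 -0.    1.02 -1.48] F [ 0.4  0.1 -0.1] T [ 0.   -0.04  0.03] open 0.602 t 3.2
dpos [ 0.0003 -0.0004  0.001 ] drot [-0.0001  0.001   0.0004]
```

Emit:
{"method": "carry_out", "body": {
  "commands": [
    {"delta_pos": [0, 0, 0], "delta_rot": [0, 0, 0], "claw": 35},
    {"delta_pos": [0, 0, 0], "delta_rot": [0, 0, 0], "claw": 25},
    {"delta_pos": [0, 0, 0], "delta_rot": [0, 0, 0], "claw": 15},
    {"delta_pos": [0, 0, 0], "delta_rot": [0, 0, 0], "claw": 5},
    {"delta_pos": [0, 0, 0], "delta_rot": [0, 0, 0], "claw": 5},
    {"delta_pos": [0, 0, 0], "delta_rot": [0, 0, 0], "claw": 5},
    {"delta_pos": [0, 0, 0], "delta_rot": [0, 0, 0], "claw": 5},
    {"delta_pos": [0, 0, 0], "delta_rot": [0, 0, 0], "claw": 5}
  ],
  "force": 40
}}

```text
time: 3.87
eef_pos: [0.5658, 0.1018, 0.1245]
tcp_rot: [0.043, 0.999, 0.0, 0.001]
contact_force: [0.7, 1.2, 2.8]
opening: 0.201
```

```bash
python3 - <<'E'
from h import *
delta((.565,.1013,.123),175)
im,d=ctrl.read_camera("scene");cv2.imwrite("pics/s3.png",cv2.resize(im[150:310,200:380,::-1],None,fx=3.5,fy=3.5))
delta((.565,.1013,.123),175)
E
```

```text
pos [0.5658 0.1018 0.1245] yaw 175.03 q [ 0.    0.2   1.92 -0.    1.02 -1.48] F [0.7 1.2 2.8] T [0.06 0.   0.02] open 0.201 t 3.87
dpos [ 0.0007 -0.0005  0.0015] drot [0.0001 0.0021 0.0005]
pos [0.5658 0.1018 0.1246] yaw 175.03 q [ 0.    0.2   1.92 -0.    1.02 -1.48] F [0.1 0.4 3.6] T [ 0.06 -0.02 -0.  ] open 0.203 t 3.92
dpos [ 0.0007 -0.0005  0.0016] drot [0.0001 0.0022 0.0004]
```

View pics/s3.png

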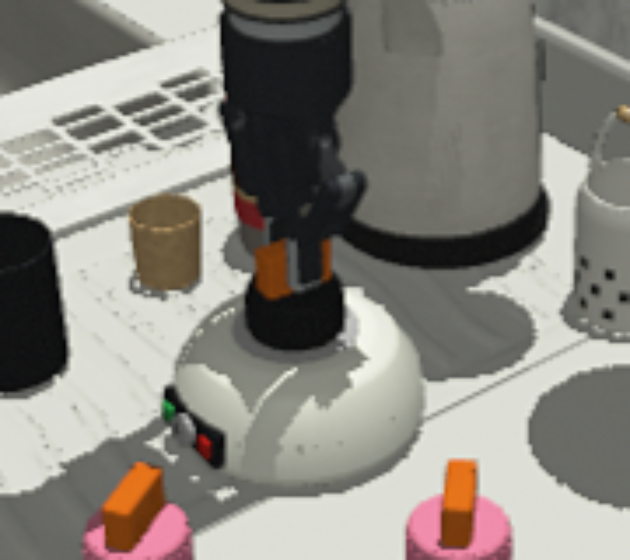

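The grip is on the wing (opening 0.20, about 17 mm). I'll turn gently, clockwise from above first (tool +z), to about 9°, then check the torque.

Emit:
{"method": "carry_out", "body": {
  "commands": [
    {"delta_pos": [0, 0, 0], "delta_rot": [0, 0, 0.04], "claw": 5},
    {"delta_pos": [0, 0, 0], "delta_rot": [0, 0, 0.08], "claw": 5},
    {"delta_pos": [0, 0, 0], "delta_rot": [0, 0, 0.12], "claw": 5},
    {"delta_pos": [0, 0, 0], "delta_rot": [0, 0, 0.15], "claw": 5},
    {"delta_pos": [0, 0, 0], "delta_rot": [0, 0, 0.15], "claw": 5}
  ]
}}

```text
time: 4.33
eef_pos: [0.566, 0.1014, 0.1246]
tcp_rot: [0.118, 0.993, -0.0, 0.001]
contact_force: [1.0, -1.5, 1.6]
opening: 0.201
```

```bash
python3 - <<'E'
from h import *
delta((.565,.1013,.123),175)
E
```

```text
pos [0.566  0.1014 0.1246] yaw 166.41 q [ 0.    0.2   1.92 -0.    1.02 -1.33] F [ 1.  -1.5  1.6] T [-0.17 -0.07  0.02] open 0.201 t 4.33
dpos [ 0.0009 -0.0004  0.0016] drot [-0.0003  0.0027 -0.1499]
```

Turned 8.6° with no torque. I'll creep through the 10–15° zone in small checked steps.

Emit:
{"method": "carry_out", "body": {
  "commands": [
    {"delta_pos": [0, 0, 0], "delta_rot": [0, 0, 0.015], "claw": 5},
    {"delta_pos": [0, 0, 0], "delta_rot": [0, 0, 0.03], "claw": 5},
    {"delta_pos": [0, 0, 0], "delta_rot": [0, 0, 0.03], "claw": 5}
  ]
}}

```text
time: 4.58
eef_pos: [0.566, 0.1013, 0.1246]
tcp_rot: [0.133, 0.991, -0.0, 0.001]
contact_force: [0.4, -0.5, 2.5]
opening: 0.204
```

```bash
python3 - <<'E'
from h import *
delta((.565,.1013,.123),175)
E
```

```text
pos [0.566  0.1013 0.1246] yaw 164.67 q [ 0.    0.2   1.92 -0.    1.02 -1.3 ] F [ 0.4 -0.5  2.5] T [-0.11 -0.08  0.03] open 0.204 t 4.58
dpos [ 0.001  -0.0003  0.0016] drot [-0.0005  0.0029 -0.1803]
```

Emit:
{"method": "carry_out", "body": {
  "commands": [
    {"delta_pos": [0, 0, 0], "delta_rot": [0, 0, 0.015], "claw": 5},
    {"delta_pos": [0, 0, 0], "delta_rot": [0, 0, 0.03], "claw": 5},
    {"delta_pos": [0, 0, 0], "delta_rot": [0, 0, 0.03], "claw": 5}
  ]
}}

```text
time: 4.83
eef_pos: [0.566, 0.1012, 0.1246]
tcp_rot: [0.149, 0.989, -0.0, 0.001]
contact_force: [0.5, -1.3, 1.8]
opening: 0.202
```

```bash
python3 - <<'E'
from h import *
delta((.565,.1013,.123),175)
E
```

```text
pos [0.566  0.1012 0.1246] yaw 162.9 q [ 0.    0.2   1.92 -0.    1.02 -1.27] F [ 0.5 -1.3  1.8] T [-0.11 -0.04  0.02] open 0.202 t 4.83
dpos [ 0.001  -0.0002  0.0016] drot [-0.0006  0.003  -0.2111]
```

Emit:
{"method": "carry_out", "body": {
  "commands": [
    {"delta_pos": [0, 0, 0], "delta_rot": [0, 0, 0.015], "claw": 5},
    {"delta_pos": [0, 0, 0], "delta_rot": [0, 0, 0.03], "claw": 5},
    {"delta_pos": [0, 0, 0], "delta_rot": [0, 0, 0.03], "claw": 5}
  ]
}}

```text
time: 5.08
eef_pos: [0.566, 0.1012, 0.1246]
tcp_rot: [0.164, 0.986, -0.0, 0.001]
contact_force: [0.7, -0.4, 2.4]
opening: 0.205
```

```bash
python3 - <<'E'
from h import *
delta((.565,.1013,.123),175)
E
```

```text
pos [0.566  0.1012 0.1246] yaw 161.14 q [ 0.    0.2   1.92 -0.    1.02 -1.24] F [ 0.7 -0.4  2.4] T [-0.18 -0.08 -0.  ] open 0.205 t 5.08
dpos [ 0.001  -0.0002  0.0016] drot [-0.0007  0.0029 -0.2419]
```

Emit:
{"method": "carry_out", "body": {
  "commands": [
    {"delta_pos": [0, 0, 0], "delta_rot": [0, 0, 0.015], "claw": 5},
    {"delta_pos": [0, 0, 0], "delta_rot": [0, 0, 0.03], "claw": 5},
    {"delta_pos": [0, 0, 0], "delta_rot": [0, 0, 0.045], "claw": 5},
    {"delta_pos": [0, 0, 0], "delta_rot": [0, 0, 0.045], "claw": 5}
  ]
}}

```text
time: 5.42
eef_pos: [0.566, 0.1012, 0.1246]
tcp_rot: [0.186, 0.982, -0.0, 0.001]
contact_force: [0.5, -1.2, 1.3]
opening: 0.198
```

```bash
python3 - <<'E'
from h import *
delta((.565,.1013,.123),175)
im,d=ctrl.read_camera("scene");cv2.imwrite("pics/s4.png",cv2.resize(im[150:310,200:380,::-1],None,fx=3.5,fy=3.5))
E
```

```text
pos [0.566  0.1012 0.1246] yaw 158.51 q [ 0.    0.2   1.92 -0.    1.02 -1.19] F [ 0.5 -1.2  1.3] T [-0.18 -0.01  0.02] open 0.198 t 5.42
dpos [ 0.001  -0.0002  0.0016] drot [-0.0007  0.0029 -0.2879]
```

View pics/s4.png

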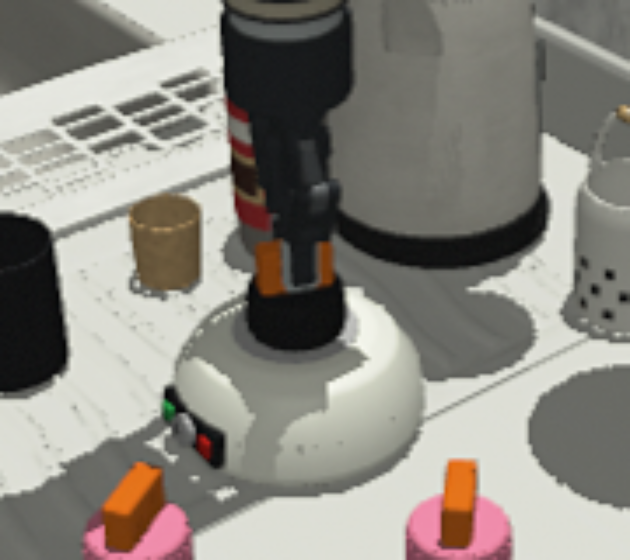

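The wing (crop 290,265) turned with the fingers, past 16° with no torque, so clockwise is the free direction. I'll go on towards 50°.

Emit:
{"method": "carry_out", "body": {
  "commands": [
    {"delta_pos": [0, 0, 0], "delta_rot": [0, 0, 0.06], "claw": 5},
    {"delta_pos": [0, 0, 0], "delta_rot": [0, 0, 0.12], "claw": 5},
    {"delta_pos": [0, 0, 0], "delta_rot": [0, 0, 0.18], "claw": 5},
    {"delta_pos": [0, 0, 0], "delta_rot": [0, 0, 0.24], "claw": 5},
    {"delta_pos": [0, 0, 0], "delta_rot": [0, 0, 0.3], "claw": 5},
    {"delta_pos": [0, 0, 0], "delta_rot": [0, 0, 0.3], "claw": 5}
  ]
}}

```text
time: 5.97
eef_pos: [0.5659, 0.1011, 0.1246]
tcp_rot: [0.331, 0.943, -0.0, 0.001]
contact_force: [0.2, -0.2, 1.9]
opening: 0.204
```

```bash
python3 - <<'E'
from h import *
delta((.565,.1013,.123),175)
E
```

```text
pos [0.5659 0.1011 0.1246] yaw 141.29 q [ 0.    0.2   1.92 -0.    1.02 -0.89] F [ 0.2 -0.2  1.9] T [-0.16  0.01 -0.04] open 0.204 t 5.97
dpos [ 0.0009 -0.0004  0.0016] drot [-4.000e-04  2.800e-03 -5.883e-01]
```

Turned 33.7°; continuing to about 52°.

Emit:
{"method": "carry_out", "body": {
  "commands": [
    {"delta_pos": [0, 0, 0], "delta_rot": [0, 0, 0.06], "claw": 5},
    {"delta_pos": [0, 0, 0], "delta_rot": [0, 0, 0.12], "claw": 5},
    {"delta_pos": [0, 0, 0], "delta_rot": [0, 0, 0.18], "claw": 5},
    {"delta_pos": [0, 0, 0], "delta_rot": [0, 0, 0.24], "claw": 5},
    {"delta_pos": [0, 0, 0], "delta_rot": [0, 0, 0.3], "claw": 5},
    {"delta_pos": [0, 0, 0], "delta_rot": [0, 0, 0.32], "claw": 5},
    {"delta_pos": [0, 0, 0], "delta_rot": [0, 0, 0.32], "claw": 5}
  ]
}}

```text
time: 6.55
eef_pos: [0.5658, 0.101, 0.1245]
tcp_rot: [0.477, 0.879, -0.0, 0.001]
contact_force: [-0.2, -2.3, 2.7]
opening: 0.203
```

```bash
python3 - <<'E'
from h import *
delta((.565,.1013,.123),175)
E
```

```text
pos [0.5658 0.101  0.1245] yaw 123.04 q [ 0.    0.2   1.92 -0.    1.02 -0.57] F [-0.2 -2.3  2.7] T [-0.29  0.06  0.03] open 0.203 t 6.55
dpos [ 0.0007 -0.0005  0.0015] drot [-3.000e-04  2.600e-03 -9.069e-01]
```

52° turned and still free. I'll creep to the end stop.

Emit:
{"method": "carry_out", "body": {
  "commands": [
    {"delta_pos": [0, 0, 0], "delta_rot": [0, 0, 0.02], "claw": 5},
    {"delta_pos": [0, 0, 0], "delta_rot": [0, 0, 0.04], "claw": 5},
    {"delta_pos": [0, 0, 0], "delta_rot": [0, 0, 0.06], "claw": 5},
    {"delta_pos": [0, 0, 0], "delta_rot": [0, 0, 0.08], "claw": 5},
    {"delta_pos": [0, 0, 0], "delta_rot": [0, 0, 0.08], "claw": 5}
  ]
}}

```text
time: 6.97
eef_pos: [0.5658, 0.101, 0.1246]
tcp_rot: [0.512, 0.859, -0.0, 0.001]
contact_force: [-0.1, -1.8, 1.8]
opening: 0.204
```

```bash
python3 - <<'E'
from h import *
delta((.565,.1013,.123),175)
E
```

```text
pos [0.5658 0.101  0.1246] yaw 118.4 q [ 0.    0.2   1.92 -0.    1.02 -0.49] F [-0.1 -1.8  1.8] T [-0.25  0.06  0.03] open 0.204 t 6.97
dpos [ 0.0006 -0.0006  0.0016] drot [-2.000e-04  2.600e-03 -9.878e-01]
```

Emit:
{"method": "carry_out", "body": {
  "commands": [
    {"delta_pos": [0, 0, 0], "delta_rot": [0, 0, 0.015], "claw": 5},
    {"delta_pos": [0, 0, 0], "delta_rot": [0, 0, 0.03], "claw": 5},
    {"delta_pos": [0, 0, 0], "delta_rot": [0, 0, 0.045], "claw": 5},
    {"delta_pos": [0, 0, 0], "delta_rot": [0, 0, 0.045], "claw": 5}
  ]
}}

```text
time: 7.3
eef_pos: [0.5657, 0.101, 0.1246]
tcp_rot: [0.531, 0.847, -0.0, 0.001]
contact_force: [-1.6, -2.3, 2.3]
opening: 0.202
```

```bash
python3 - <<'E'
from h import *
delta((.565,.1013,.123),175)
E
```

```text
pos [0.5657 0.101  0.1246] yaw 115.79 q [ 0.    0.2   1.92 -0.    1.02 -0.45] F [-1.6 -2.3  2.3] T [-0.3   0.13  0.03] open 0.202 t 7.3
dpos [ 0.0006 -0.0005  0.0016] drot [-5.0000e-04  2.4000e-03 -1.0334e+00]
```

Emit:
{"method": "carry_out", "body": {
  "commands": [
    {"delta_pos": [0, 0, 0], "delta_rot": [0, 0, 0.015], "claw": 5},
    {"delta_pos": [0, 0, 0], "delta_rot": [0, 0, 0.025], "claw": 5},
    {"delta_pos": [0, 0, 0], "delta_rot": [0, 0, 0.025], "claw": 5}
  ]
}}

```text
time: 7.55
eef_pos: [0.5655, 0.1009, 0.1245]
tcp_rot: [0.542, 0.84, -0.001, 0.001]
contact_force: [0.4, -2.7, 2.5]
opening: 0.204
```

```bash
python3 - <<'E'
from h import *
delta((.565,.1013,.123),175)
E
```

```text
pos [0.5655 0.1009 0.1245] yaw 114.33 q [ 0.    0.2   1.92 -0.    1.02 -0.42] F [ 0.4 -2.7  2.5] T [-0.31  0.26  0.06] open 0.204 t 7.55
dpos [ 0.0005 -0.0003  0.0015] drot [-0.0011  0.0018 -1.0589]
```

Emit:
{"method": "carry_out", "body": {
  "commands": [
    {"delta_pos": [0, 0, 0], "delta_rot": [0, 0, 0.015], "claw": 5},
    {"delta_pos": [0, 0, 0], "delta_rot": [0, 0, 0.025], "claw": 5},
    {"delta_pos": [0, 0, 0], "delta_rot": [0, 0, 0.025], "claw": 5}
  ]
}}

```text
time: 7.8
eef_pos: [0.5653, 0.1009, 0.1246]
tcp_rot: [0.553, 0.833, -0.001, 0.001]
contact_force: [-1.0, -1.6, 2.8]
opening: 0.203
```

```bash
python3 - <<'E'
from h import *
delta((.565,.1013,.123),175)
im,d=ctrl.read_camera("scene");cv2.imwrite("pics/s5.png",cv2.resize(im[150:310,200:380,::-1],None,fx=3.5,fy=3.5))
E
```

```text
pos [0.5653 0.1009 0.1246] yaw 112.89 q [ 0.    0.2   1.92 -0.    1.02 -0.4 ] F [-1.  -1.6  2.8] T [-0.38  0.23  0.18] open 0.203 t 7.8
dpos [ 0.0005 -0.0001  0.0016] drot [-0.0015  0.0016 -1.084 ]
```

View pics/s5.png

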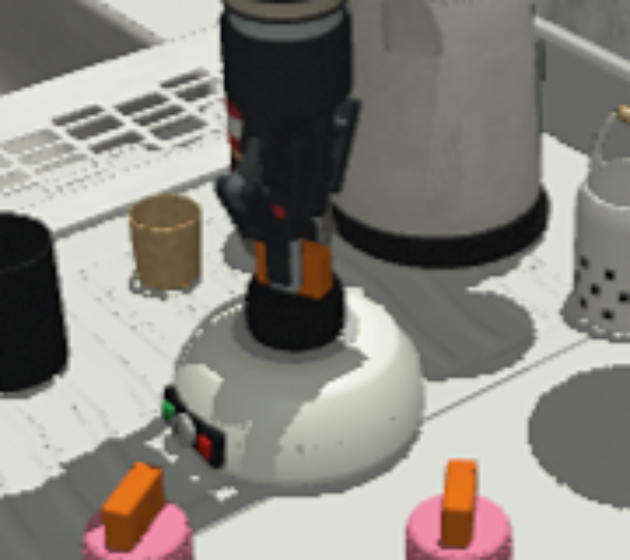

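The torque about the axis is now rising (0.18 N m) at about 61–62°, and the wing (crop 293,268) has clearly turned. That is the end stop. I'll ease off slightly and lift the first 25 mm.

Emit:
{"method": "carry_out", "body": {
  "commands": [
    {"delta_pos": [0, 0, 0], "delta_rot": [0, 0, -0.02], "claw": 5},
    {"delta_pos": [0, 0, -0.003], "delta_rot": [0, 0, -0.02], "claw": 5},
    {"delta_pos": [0, 0, -0.007], "delta_rot": [0, 0, -0.02], "claw": 5},
    {"delta_pos": [0, 0, -0.012], "delta_rot": [0, 0, -0.02], "claw": 5},
    {"delta_pos": [0, 0, -0.017], "delta_rot": [0, 0, -0.02], "claw": 5},
    {"delta_pos": [0, 0, -0.022], "delta_rot": [0, 0, -0.02], "claw": 5},
    {"delta_pos": [0, 0, -0.026], "delta_rot": [0, 0, -0.02], "claw": 5},
    {"delta_pos": [0, 0, -0.028], "delta_rot": [0, 0, -0.02], "claw": 5}
  ]
}}

```text
time: 8.52
eef_pos: [0.5656, 0.1011, 0.1537]
tcp_rot: [0.544, 0.839, -0.0, 0.001]
contact_force: [0.6, -0.0, -1.0]
opening: 0.202
```

```bash
python3 - <<'E'
from h import *
delta((.5653,.101,.2245),114)
im,d=ctrl.read_camera("scene");cv2.imwrite("pics/s6.png",cv2.resize(im[150:310,200:380,::-1],None,fx=3.5,fy=3.5))
E
```

```text
pos [0.5656 0.1011 0.1537] yaw 114.05 q [ 0.    0.16  1.9  -0.    1.07 -0.42] F [ 0.6 -0.  -1. ] T [ 0.07 -0.06 -0.02] open 0.202 t 8.52
dpos [-0.0002 -0.0003 -0.0708] drot [0.0005 0.0022 0.0009]
```

View pics/s6.png

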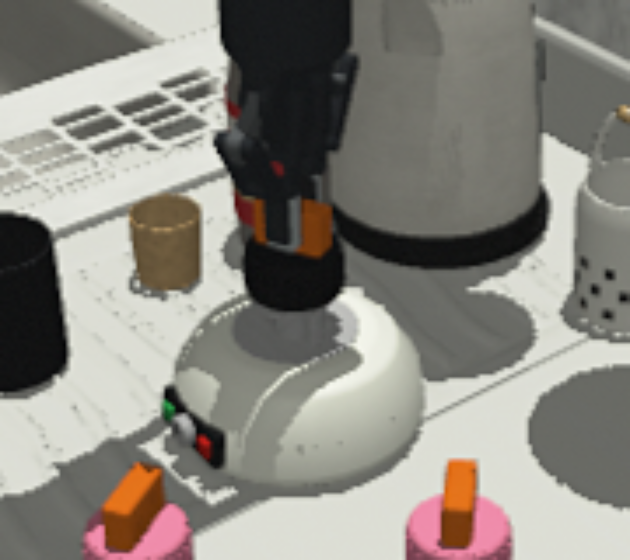

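The cap rises freely, with its skirt bottom at crop (295,300) and the post showing below. I'll lift the rest, decelerating.

Emit:
{"method": "carry_out", "body": {
  "commands": [
    {"delta_pos": [0, 0, -0.008], "delta_rot": [0, 0, 0], "claw": 5},
    {"delta_pos": [0, 0, -0.02], "delta_rot": [0, 0, 0], "claw": 5},
    {"delta_pos": [0, 0, -0.034], "delta_rot": [0, 0, 0], "claw": 5},
    {"delta_pos": [0, 0, -0.048], "delta_rot": [0, 0, 0], "claw": 5},
    {"delta_pos": [0, 0, -0.06], "delta_rot": [0, 0, 0], "claw": 5},
    {"delta_pos": [0, 0, -0.067], "delta_rot": [0, 0, 0], "claw": 5},
    {"delta_pos": [0, 0, -0.07], "delta_rot": [0, 0.002, 0], "claw": 5},
    {"delta_pos": [0, 0, -0.07], "delta_rot": [0, 0.002, 0], "claw": 5}
  ]
}}

```text
time: 9.23
eef_pos: [0.566, 0.1012, 0.225]
tcp_rot: [0.544, 0.839, 0.001, 0.001]
contact_force: [1.0, 0.4, -1.0]
opening: 0.201
```

```bash
python3 - <<'E'
from h import *
delta((.5653,.101,.2245),114)
E
```

```text
pos [0.566  0.1012 0.225 ] yaw 114.05 q [ 0.    0.09  1.85  0.    1.2  -0.42] F [ 1.   0.4 -1. ] T [-0.04 -0.01  0.  ] open 0.201 t 9.23
dpos [ 0.0001 -0.0007  0.0005] drot [0.0026 0.001  0.0009]
```

Hold still for half a second, then check.

Emit:
{"method": "carry_out", "body": {
  "commands": [
    {"delta_pos": [0, 0, 0], "delta_rot": [0, 0, 0], "claw": 5},
    {"delta_pos": [0, 0, 0], "delta_rot": [0, 0, 0], "claw": 5},
    {"delta_pos": [0, 0, 0], "delta_rot": [0, 0, 0], "claw": 5},
    {"delta_pos": [0, 0, 0], "delta_rot": [0, 0, 0], "claw": 5},
    {"delta_pos": [0, 0, 0], "delta_rot": [0, 0, 0], "claw": 5},
    {"delta_pos": [0, 0, 0], "delta_rot": [0, 0, 0], "claw": 5}
  ]
}}

```text
time: 9.73
eef_pos: [0.5659, 0.1012, 0.2246]
tcp_rot: [0.544, 0.839, 0.001, 0.001]
contact_force: [-0.3, 0.0, -1.2]
opening: 0.201
```

```bash
python3 - <<'E'
from h import *
delta((.5653,.101,.2245),114); print(ctrl.get_state()['dq'].round(3))
im,d=ctrl.read_camera("scene");cv2.imwrite("pics/s7.png",im[:,:,::-1])
h=cv2.cvtColor(im,cv2.COLOR_RGB2HSV);P=cloud("scene",d,np.ones(d.shape,bool))
q=P[(np.hypot(P[:,0]-.565,P[:,1]-.101)<.036)&(P[:,2]>.13)&(P[:,2]<.215)];print('cap pts',len(q),np.percentile(q[:,2],[0.5,2,50,99]).round(3))
# rim/disc edge height by xy side
for lo,hi in((.13,.15),(.15,.17),(.17,.19),(.19,.205)):
    s=q[(q[:,2]>lo)&(q[:,2]<hi)];print(lo,len(s),s.mean(0).round(4) if len(s) else'')
E
```

```text
pos [0.5659 0.1012 0.2246] yaw 114.05 q [ 0.    0.09  1.85  0.    1.2  -0.42] F [-0.3  0.  -1.2] T [-0.04  0.02  0.05] open 0.201 t 9.73
dpos [ 0.     -0.0006  0.0001] drot [0.002  0.0008 0.0009]
[ 0.001 -0.002 -0.003 -0.001 -0.    -0.001]
cap pts 623 [0.171 0.172 0.195 0.214]
0.13 0 
0.15 0 
0.17 235 [0.5525 0.0833 0.1806]
0.19 309 [0.555  0.0882 0.1982]
```

View pics/s7.png

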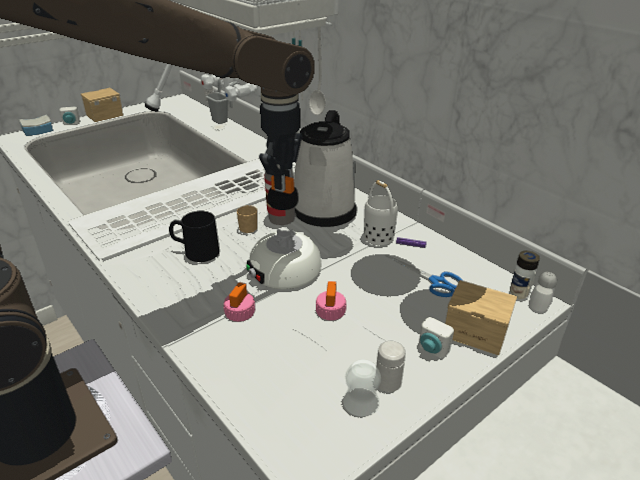

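The cap is held at (283,200), the post is bare at (285,240), and everything else is where it was. The skirt rim measures z = 0.172, against 0.072 when seated, which is 100 mm up. Handing in.

```bash
python3 -c "
from plant import ctrl
print(ctrl.sign_off())"
```

```text
the job is handed in; nothing more can be done
None
```

The black cap is off the motor base and held upright and still in the gripper, about 100 mm above where it sat. I handed the job in at about 9.8 s.

- **Turning:** I pinched the wing at 40 N and tried clockwise (seen from above) first. It turned freely past the 10–15° range where a wrong-way stop would have shown. At about 61–62° of tool turn the torque rose to 0.18 N m. I took that as the end stop, eased off about 1° and lifted straight up.
- **Last checks:**
  - The skirt rim measured z ≈ 0.172 m, against 0.072 m when seated.
  - The tool was within 1 mm of the axis and about 0.1° of vertical.
  - The opening was steady at 0.20, and the force (about 1.2 N down) fits the weight of the cap alone.
  - In the last picture the post is bare, and the other items, including the pink look-alikes, look unmoved.
- **Mismatch:** on the first descent the tool ended about 6 mm off to one side from motion lag. I corrected it before gripping. No check failed.

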